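Dock the parts carrier, peel off its stuck top tray and present it

ROBOT

A 6-joint arm with a two-finger parallel gripper is mounted at the origin on the work surface. World frame = base frame: x ahead of the robot, y to its left, z up, the work surface at z = 0. Lengths are in m, angles in degrees, forces in N, time in s.
With the tool pointing down it reaches from about 0.4 to 0.825 m from the base axis. Payload 7 kg.
Tool frame: the origin (TCP) lies at the very end of the fingers, on their centre line; the grasp point (between the pads) lies 19 mm behind it (ctrl.grip_point_offset is the distance from the TCP to the grasp point, in m); x points along the fingers, z is the direction in which the jaws open and shut, and the axes are right-handed (so a half turn about x gives the same grasp; the last joint's range is limited). The gripper opens to 88 mm and grips with 3 to 60 N. Pads are 19 mm wide; open, the fingers measure 130 mm over their backs; the gripper's body (78 mm by 193 mm) begins 47 mm behind the grasp point.
Start: joints at [-58.264, 20.546, 0.682, 0, -70.136, -16.507], TCP at [0.177, -0.651, 0.227] pointing down, gripper open.
Joint ranges: [-176.03, 176.03], [-82.01, 121.73], [-58.28, 71.71], [-173.87, 95.51], [-174.79, -0.11], [-173.66, 173.66]. Speed limits (degrees/s): [136.94, 136.94, 172.46, 180, 180, 180].

INTERFACE

Orientations are given as [roll, pitch, yaw] about the fixed x, y, z axes, in that order (R = Rz(yaw) Ry(pitch) Rx(roll)).
In Python, from plant import get_obs, snapshot, calibration, close_job, ctrl gives the robot as it stands.
- The arm moves only by the tool move_arm, never from a script. Its argument "commands" is a list that holds one entry, the list of rows, each a list of 4 numbers: the shift along the tool's x, y, z in cm, then the turn about the tool's x in rad. In form: [[[dx, dy, dz, spin], ...]]. A call has 1 to 8 rows; each row shifts and turns the commanded pose from where the row before left it, along the tool's axes as they then stand; what a row does not reach is not made up. A row lasts 1/10 s, in which the tool goes at most 50 mm and 8.59 degrees, less where a joint would pass 70% of its speed; a pose out of reach is approached as far as the arm can. A call with a gripper value outside its range is refused whole. "jaw" is the finger opening in cm, from 0 to 8.76, set as the call begins (left out, the last holds). The fingers move at their own pace and stop on an object; the grip force is fixed at half the most. Time passes only in rows, so rows that do not move let the fingers close. It gives the time, the measured TCP pose, the force and the opening at its end, in the units of the state.
- get_obs(): the state, without advancing time (a new reading comes with each control period).
- snapshot(name): name is "side" or "top" or "wrist"; returns (picture, depth): 480x640x3 uint8, red, green, blue; 480x640 float32, m along the optical axis (not along the pixel's ray), 0 where there is no reading.
- calibration(name): a dict with "mtx" (3x3 intrinsics, pixels), "k1" (the pictures are not rectified: a ray, as slopes to the right and down, at radius r is drawn at 1 + k1 r^2 times it, then the intrinsics apply), "T" (4x4, takes a point from camera to world coordinates); the wrist camera has in their place "tool_from_camera" (4x4, takes a point from camera to tool coordinates, whose origin is the TCP and whose axes are the tool frame's). Camera axes: x right, y up, looking along -z (the intrinsics and any distortion apply to the point x, -y, -z); pixel columns grow to the right and rows downward; lengths in m; the calibration is good to about 2 mm. A picture is of the moment at which its call begins: read the wrist's pose just before it. calibration takes no time and is no camera call.
- close_job(): hands the job in, once; it reports no verdict.
The state is a dict: "clock": time; "joint_pos": joint angles; "qvel": joint speeds; "tau": joint torques, N m; "tool_pos": TCP position; "orientation": TCP orientation; "force": force on the tool from outside, world axes, zero at the start; "moment": the same for the moment, N m; "opening": finger opening in m.
Only numpy, scipy, OpenCV 4.12 (cv2) and the standard library are available. Lean on these libraries where they do the work, as an engineer would, in place of code of your own. Each camera call takes 0.05 s, during which the arm holds its last target. There are 200 camera calls.

TASK

Take the grey parts carrier by its orange handle and slide it fully home into the blue slotted dock, with the white compartment tray still nested on it. Then peel the stuck white tray off: raise its blue-tabbed corner first while the opposite corner stays down on the carrier, then lift it clear, leaving the carrier fully home. Finish while still holding the white tray in the gripper, level and centred in the air about 10 cm above the round white-topped block, without disturbing the other things on the bench.

Things in the scene. Friction and masses are not known exactly. Their poses are not given: they have to be found in the camera images.
- carrier: grey open carrier holding small watch parts, body 110 (x) x 84 (y) x 28 mm high, about 0.4 kg, standing on the bench. Feet 6 mm thick jut out along both long sides to 104 mm total width. Origin: centre of its underside; x points to the leading end, which enters the dock first; handle at the -x end. Four spring pads in its long walls squeeze the nested white tray, about 3 N each.
- carrier_handle (a point): grip point on the carrier's orange upright handle: a fin 10 mm thick (carrier y), 34 mm long (x), from 12 to 48 mm above the bench. The point is at carrier (-82, -18, 34) mm, 14 mm below the fin's top. Free space around it; the carrier's wall is 27 mm ahead (+x).
- tray: white compartment tray nested in the carrier, 108 (x) x 84 (y) mm at the rim, about 0.08 kg. Its well (90 x 62 mm, 14 mm deep below the rim) sits inside the carrier; the 4 mm thick rim rests on the carrier's walls. Origin: centre of the well's underside, 14 mm below the rim's underside; nested, it lies at carrier (0, 0, 14) mm with the same axes.
- tray_tab (a point): grip point on the blue upright tab at the tray's trailing left (-x, +y) corner: a fin 10 mm thick (tray y), 28 mm long (x), rising 28 mm above the rim's top. The point is at tray (-39, 36, 34) mm, 12 mm below the tab's top, 16 mm above the rim's top.
- tray_near (a point): underside of the rim at the tabbed corner, at tray (-54, 42, 14) mm; 28 mm above the bench when nested
- tray_far (a point): underside of the rim at the opposite corner, at tray (54, -42, 14) mm; 28 mm above the bench when nested
- dock: low dock fixed to the bench, x = sliding-in direction, open at its -x end. Two rails 107 mm apart, 14 mm high, x -55 to 55; blue lips (8.5 mm up, 94 mm apart) overhang the carrier's feet. Flared guides, 14 mm high, reach 36 mm out of the mouth. A stop bar 20 mm high has its face at x = 55. Origin on the bench; the carrier is home when its origin and x axis coincide with the dock's.
- block: round steel inspection block with white top, 92 dia x 40 mm high, 0.9 kg, loose; origin under its centre
- block_top (a point): centre of the block's white top, 40 mm above the bench
- jar: a bystander: round glass jar, 88 dia x 86 high, with a lid and a steel ball knob; origin under its centre
- tin: a bystander: open grey metal tin 100 x 150 x 50 with yellow polishing sponges; origin under its centre
- cup: a bystander: clear plastic cup, 72 dia x 60 high; origin under its centre
- bottle: a bystander: yellow bottle with white cap, 56 dia x 95 high; origin under its centre
- handpiece: a bystander: silver rotary handpiece lying flat, about 165 long, 22 thick; origin under it, x along its length
- gauge: a bystander: flat black box with a steel top, 85 x 55 x 22; origin under its centre
There are look-alikes about, which are no part of the job. Leave any pink look-alike of the tray alone.

How it is judged (in metres and radians):
On the way, in this order (a step that is already met when the one before it is completed fails the run):
1. the carrier is fully home in the dock, the white tray still nested on it (x of carrier in the frame of dock between -0.006 and 0.004 m and y of carrier in the frame of dock between -0.004 and 0.004 m and z of carrier in the frame of dock below 0.006 m and angle between the x axis of carrier and the x axis of dock, either way round below 0.06 rad and z of each of tray_near, tray_far in the frame of carrier below 0.032 m and horizontal distance between tray and carrier below 0.008 m), for 0.2 s.
2. the tabbed corner is raised at least 12 mm while the opposite corner is still down (within 6 mm) on the home carrier (x of carrier in the frame of dock between -0.006 and 0.004 m and y of carrier in the frame of dock between -0.004 and 0.004 m and z of carrier in the frame of dock below 0.006 m and angle between the x axis of carrier and the x axis of dock, either way round below 0.06 rad and z of tray_near in the frame of carrier above 0.04 m and z of tray_far in the frame of carrier below 0.034 m), for 0.1 s.
At the end, for the whole second after the job is handed in: Carrier at rest in the dock, within 6 mm of the stop, square within 0.06 rad. White tray held still in the fingers, touching nothing else, level within 0.2 rad, its centre within 30 mm of the block's centre seen from above, its underside 60 to 140 mm above the block's top (x of carrier in the frame of dock between -0.006 and 0.004 m and y of carrier in the frame of dock between -0.004 and 0.004 m and z of carrier in the frame of dock below 0.006 m and angle between the x axis of carrier and the x axis of dock, either way round below 0.06 rad and horizontal distance between tray and block below 0.03 m and z of tray in the frame of block_top between 0.06 and 0.14 m and angle between tray's own z axis and vertical below 0.2 rad and contact force between tray and the fingers above 1 N and contact force between tray and block below 0.05 N and contact force between tray and carrier below 0.05 N and contact force between tray and dock below 0.05 N and linear speed of tray below 0.03 m/s and linear speed of carrier below 0.02 m/s); the arm keeps its last pose, push and grip.
It fails at once if a bystander or the block is pushed more than 20 mm away (distance of any of jar, tin, cup, bottle, handpiece, gauge, block from where it was at the start of the episode above 0.02 m).
It fails at once if a bystander or the block is tipped (angle between any of jar, tin, cup, bottle, handpiece, gauge, block's own z axis and vertical above 0.35 rad).
It also fails if it takes over 67 s, if anything falls off the work surface, if the arm or the gripper's body presses on something with over 40 N, if the wrist force passes 120 N, or if a joint passes its speed limit or range.

## Working session

There is one attempt and no reset: what is moved stays moved. The work goes in short steps, Python scripts to look and compute and a tool call to move; the robot and the scene stay as the last step left them, time stands still between calls to the robot, and variables do not carry over. Pictures are saved under pics/ and viewed, about 8 in all and at most 12, crops included, and the job is handed in when it is done.

Besides the shell and the picture viewer there is one more tool, called after "Call:" as name(argument=value, ...), one argument or row to a line, values as JSON. move_arm: Moves the arm, as the interface text tells. Its arguments: {"type":"object","properties":{"commands":{"type":"array"},"jaw":{"type":"number"}},"required":["commands"]}

```bash
mkdir -p pics; cat > h.py <<'E'
import numpy as np, cv2
from plant import get_obs, snapshot, calibration, close_job, ctrl
from scipy.spatial.transform import Rotation as R
def toolT(o=None):
    o=o or get_obs(); T=np.eye(4); T[:3,:3]=R.from_euler('xyz',o['orientation'],degrees=True).as_matrix(); T[:3,3]=o['tool_pos']; return T
def cloud(name,save=None):
    c=calibration(name); T=c['T'] if 'T' in c else toolT()@c['tool_from_camera']
    im,d=snapshot(name)
    if save: cv2.imwrite(f'pics/{save}.png',im[...,::-1])
    v,u=np.mgrid[:480,:640].astype(float); K=np.array(c['mtx'])
    x=(u-K[0,2])/K[0,0]; y=(v-K[1,2])/K[1,1]; a,b=x.copy(),y.copy()
    for _ in range(8): s=1+c['k1']*(a*a+b*b); a,b=x/s,y/s
    P=np.stack([a*d,-b*d,-d],-1)@np.array(T)[:3,:3].T+np.array(T)[:3,3]; P[d==0]=np.nan
    return im,P
E
python3 - <<'E'
from h import *
im,P=cloud('top','top0'); np.savez('/tmp/top0.npz',im=im,P=P)
im,P=cloud('side','side0'); np.savez('/tmp/side0.npz',im=im,P=P)
print(get_obs()); print(ctrl.grip_point_offset); print(calibration('wrist'))
E
```

```text
{'clock': 0.1, 'joint_pos': array([-5.82616885e+01,  2.05864970e+01,  6.38480298e-01, -1.70302869e-02,
       -7.01361917e+01, -1.65050784e+01]), 'qvel': array([ 0.06418328, -0.04333801,  0.07499195,  0.00147257,  0.04345603,
       -0.02349799]), 'tau': array([-6.38040674e-04, -5.84164345e+01,  2.93754065e+01,  7.01557070e+00,
        1.01825219e-02, -5.01000056e-05]), 'tool_pos': array([ 0.17718594, -0.65086971,  0.22572389]), 'orientation': array([  5.74135111,  89.91428267, 110.96878577]), 'force': array([-0.08545143,  0.25837715, -0.25807415]), 'moment': array([ 0.00596173, -0.04736965,  0.03114544]), 'opening': 0.087676231123966}
0.0188
{'mtx': array([[375.11907406,   0.        , 319.92836419],
       [  0.        , 375.11907406, 235.92325558],
       [  0.        ,   0.        ,   1.        ]]), 'k1': -0.07637953408005933, 'tool_from_camera': array([[ 1.29966441e-03,  2.58441725e-01, -9.66025976e-01,
        -1.58719775e-01],
       [ 1.02644997e-03,  9.66025938e-01,  2.58443096e-01,
         6.78079199e-02],
       [ 9.99998629e-01, -1.32746663e-03,  9.90232026e-04,
         6.60007439e-04],
       [ 0.00000000e+00,  0.00000000e+00,  0.00000000e+00,
         1.00000000e+00]])}
```

View pics/top0.png

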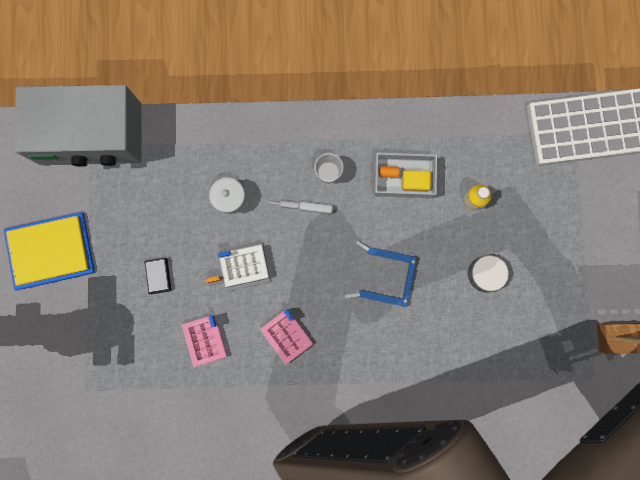

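View pics/side0.png

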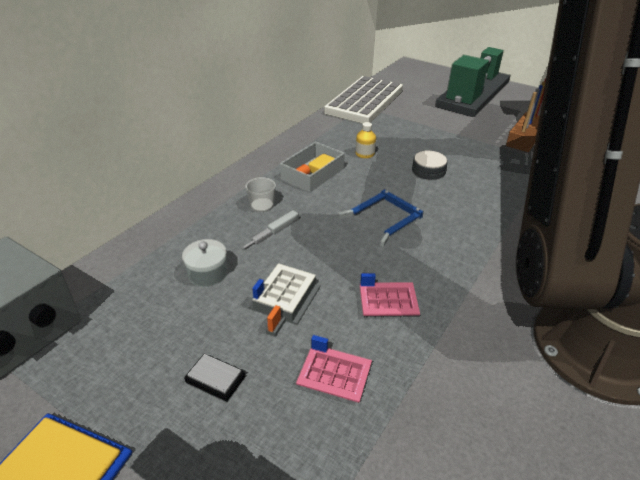

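The top view shows the white tray on its carrier at (243,265), with the orange handle at (212,279) and the blue tab at (226,254). The dock is at (390,277) with its mouth to the left, and the block is at (490,273). The two pink trays at (204,341) and (287,336) are the look-alikes. Only the white tray has the grey carrier and orange handle. Next I measure these points.

```bash
python3 - <<'E'
from h import *
z=np.load('/tmp/top0.npz'); im,P=z['im'],z['P']
hsv=cv2.cvtColor(im,cv2.COLOR_RGB2HSV)
def reg(n,box,m):
    u0,v0,u1,v1=box; M=np.zeros((480,640),bool); M[v0:v1,u0:u1]=1; M&=m&np.isfinite(P[...,0])
    p=P[M]; 
    if len(p)==0: print(n,0); return
    r=cv2.minAreaRect((p[:,:2]*1000).astype(np.float32))
    print(n,len(p),'med',np.round(np.median(p,0),4),'z95',np.percentile(p[:,2],95).round(4),'rect',np.round(r[0],1),np.round(r[1],1),round(r[2],1)); return p
H,S,V=[hsv[...,i].astype(int) for i in range(3)]; Z=P[...,2]
reg('handle',(195,265,225,290),(H<15)&(S>130))
reg('tab',(210,240,240,262),(H>100)&(H<130)&(S>150))
reg('rim',(205,235,280,295),(S<60)&(V>150)&(Z>.02)&(Z<.045))
reg('white',(205,235,280,295),(S<40)&(V>180))
reg('block',(460,245,520,300),(Z>.033))
reg('lipA',(364,240,408,263),(H>100)&(H<130)&(S>130))
reg('lipB',(356,285,402,310),(H>100)&(H<130)&(S>130))
reg('bar',(401,250,425,310),(H>100)&(H<130)&(S>130)&(Z>.012))
reg('dock',(355,240,425,312),(H>100)&(H<130)&(S>130))
for n,b in dict(jar=(205,170,250,215),cup=(310,150,350,185),hand=(262,195,340,218),tin=(370,148,442,200),gauge=(140,255,175,297),bottle=(465,180,495,212),pink1=(180,310,230,370),pink2=(255,305,315,365)).items(): reg(n,b,Z>.012)
print(calibration('top')['T'])
c=cv2.resize(im[225:320,180:440],None,fx=3,fy=3,interpolation=cv2.INTER_CUBIC); cv2.imwrite('pics/crop.png',c[...,::-1])
E
```

```text
handle 17 med [0.5162 0.3034 0.0404] z95 0.0479 rect [518.6 305.9] [10.2 32.3] 9.9
tab 44 med [0.579  0.2738 0.0601] z95 0.0647 rect [579.1 274.1] [ 9.7 25.7] 13.9
rim 904 med [0.5487 0.2289 0.0308] z95 0.0374 rect [551.1 232.2] [ 83.8 111.7] 10.7
white 1075 med [0.5494 0.2237 0.0289] z95 0.0368 rect [553.7 231.6] [ 87.5 108.5] 10.9
block 1070 med [ 0.5162 -0.375   0.0395] z95 0.0452 rect [ 516.9 -376. ] [89.9 91.9] 20.5
lipA 250 med [ 0.5719 -0.1315  0.0144] z95 0.0204 rect [ 572.6 -131.6] [100.5  18.2] 76.1
lipB 269 med [ 0.4631 -0.1099  0.0137] z95 0.0183 rect [ 463.4 -109.2] [107.5  15.8] 76.2
bar 261 med [ 0.5149 -0.1783  0.0191] z95 0.0254 rect [ 505.4 -176.2] [ 35.7 129.4] 85.2
dock 771 med [ 0.5029 -0.1446  0.0152] z95 0.0225 rect [ 516.4 -128.1] [119.7 128.6] 76.6
jar 1051 med [0.723  0.2647 0.0597] z95 0.0668 rect [733.6 281.9] [123.6  87.3] 63.4
cup 346 med [0.8047 0.0102 0.0463] z95 0.0635 rect [788.5  12.2] [70.5 69.8] 51.5
hand 405 med [0.6983 0.0615 0.0201] z95 0.0268 rect [700.4  85.4] [162.3  23.2] 82.7
tin 1596 med [ 0.7668 -0.1913  0.0334] z95 0.0521 rect [ 769.  -179.8] [152.2 103.5] 86.4
gauge 728 med [0.5334 0.4474 0.0214] z95 0.0275 rect [533.  448.1] [85.6 56.5] 6.6
bottle 500 med [ 0.7007 -0.3462  0.0656] z95 0.0963 rect [ 705.6 -353. ] [55.  53.9] 23.9
pink1 787 med [0.3689 0.3343 0.0181] z95 0.0428 rect [369.9 333.7] [107.6  84.7] 15.8
pink2 775 med [0.3736 0.1273 0.0181] z95 0.0431 rect [364.8 140.1] [110.7 140.2] 37.8
[[-0.024967    0.99326535 -0.11313971  0.4311073 ]
 [-0.9996512  -0.02578042 -0.00573189  0.04698755]
 [-0.00861008  0.11295714  0.99356255  1.53485211]
 [ 0.          0.          0.          1.        ]]
```

View pics/crop.png

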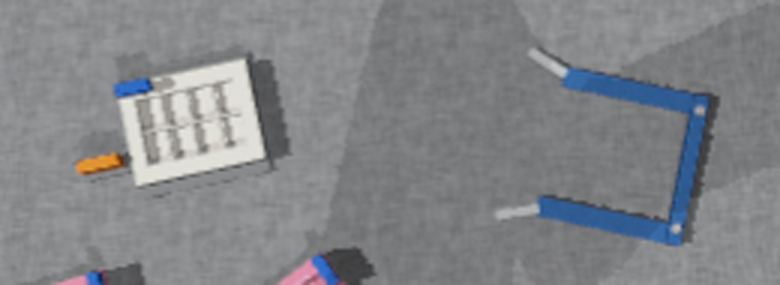

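The crop confirms it: the white tray with its blue tab is at crop (120,88), the orange handle at (98,163), and the dock opens to the left. The measured handle and tab agree with the carrier geometry to about 3 mm. Now I compute the first move, which passes over the dock.

```bash
cat >> h.py <<'E'
def plan(target,jawyaw=None,T=None):
    """shift in tool axes (cm) to world target; spin (rad) to bring the jaw axis to jawyaw (mod 180)"""
    T=toolT() if T is None else T
    d=T[:3,:3].T@(np.array(target)-T[:3,3])*100
    y=np.degrees(np.arctan2(T[1,2],T[0,2])); s=0
    if jawyaw is not None: s=-np.radians((jawyaw-y+90)%180-90)
    print('tool cm',d.round(2),'jaw yaw',y.round(2),'spin',np.round(s,4))
E
python3 - <<'E'
from h import *
print(toolT().round(3)); plan([.50,-.10,.25],-14)
E
```

```text
[[-0.001 -0.965 -0.263  0.177]
 [ 0.001 -0.263  0.965 -0.651]
 [-1.     0.     0.001  0.226]
 [ 0.     0.     0.     1.   ]]
tool cm [ -2.37 -45.62  44.68] jaw yaw 105.23 spin -1.0607
```

Call:
move_arm(
  commands=[
    [[-0.3, 0, 0, -0.1326], [-0.3, 0, 0, -0.1326], [-0.3, 0, 0, -0.1326], [-0.3, 0, 0, -0.1326], [-0.3, 0, 0, -0.1326], [-0.3, 0, 0, -0.1326], [-0.3, 0, 0, -0.1326], [-0.3, 0, 0, -0.1326]],
  ],
)

```text
clock: 0.9
tool_pos: [0.1772, -0.651, 0.2501]
orientation: [-57.6, 89.9, 108.7]
force: [0.6, 0.3, 0.8]
opening: 0.0876
```

```bash
python3 - <<'E'
from h import *
print(toolT().round(3),get_obs()['joint_pos'].round(1)); plan([.46,-.10,.27],-14)
E
```

```text
[[-0.    -0.237 -0.972  0.177]
 [ 0.001 -0.972  0.237 -0.651]
 [-1.    -0.001  0.001  0.25 ]
 [ 0.     0.     0.     1.   ]] [-58.3  19.8   2.7  -0.  -72.9  44.6]
tool cm [ -1.94 -60.23 -14.44] jaw yaw 166.32 spin 0.0056
```

Call:
move_arm(
  commands=[
    [[0, -4.7, -1.2, 0], [0, -4.7, -1.2, 0], [0, -4.7, -1.2, 0], [0, -4.7, -1.2, 0], [0, -4.7, -1.2, 0], [0, -4.7, -1.2, 0], [0, -4.7, -1.2, 0], [0, -4.7, -1.2, 0]],
  ],
)

```text
clock: 1.7
tool_pos: [0.3616, -0.3078, 0.2505]
orientation: [-124.8, 90.0, 41.2]
force: [1.2, -0.4, -0.2]
opening: 0.0877
```

Call:
move_arm(
  commands=[
    [[0, -4.7, -1.5, 0], [0, -4.7, -1.5, 0], [0, -4.7, -1.5, 0], [0, -4.7, -1.5, 0], [0, -3, -1, 0], [0, 0, 0, 0]],
  ],
)

```text
clock: 2.3
tool_pos: [0.4836, -0.1121, 0.2501]
orientation: [-8.1, 90.0, 158.1]
force: [-1.0, -0.3, -0.3]
opening: 0.0874
```

```bash
python3 - <<'E'
from h import *
im,P=cloud('wrist','wdock'); np.savez('/tmp/wd.npz',im=im,P=P); print(toolT().round(3))
E
```

```text
[[-0.001 -0.239 -0.971  0.483]
 [ 0.    -0.971  0.239 -0.113]
 [-1.     0.     0.001  0.25 ]
 [ 0.     0.     0.     1.   ]]
```

View pics/wdock.png

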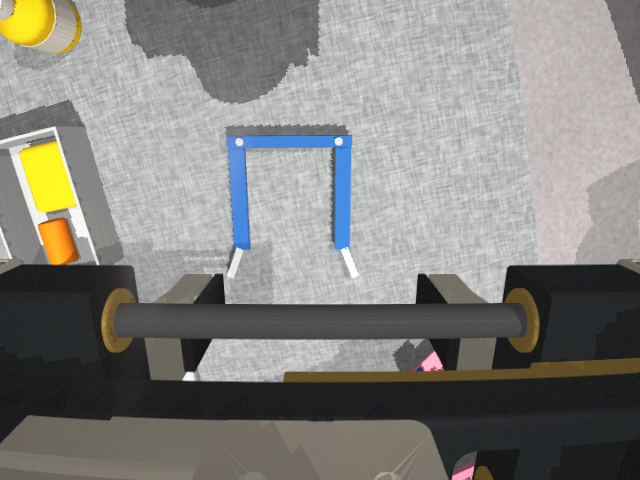

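The wrist view shows the whole dock, with the rails at columns 240 and 343, the bar at row 141 and the guides at row 262. I fit its pose from the blue pixels.

```bash
python3 - <<'E'
from h import *
z=np.load('/tmp/wd.npz'); im,P=z['im'],z['P']
hsv=cv2.cvtColor(im,cv2.COLOR_RGB2HSV); H,S,V=[hsv[...,i].astype(int) for i in range(3)]
m=(H>100)&(H<125)&(S>130)&np.isfinite(P[...,0])
def line(u0,v0,u1,v1):
    M=np.zeros_like(m); M[v0:v1,u0:u1]=1; p=P[M&m]
    r=cv2.minAreaRect((p[:,:2]*1000).astype(np.float32)); print(len(p),np.round(r[0],1),np.round(r[1],1),r[2],'z',np.median(p[:,2]).round(4)); return p
a=line(225,155,256,255);b=line(325,155,356,255);c=line(225,130,356,150)
for ang in (-102,-103,-104,-105):
    t=np.radians(ang);ex=np.array([np.cos(t),np.sin(t)]);ey=np.array([-ex[1],ex[0]])
    A,B,C=[p[:,:2]@np.array([ex,ey]).T*1000 for p in(a,b,c)]
    pc=lambda q:np.percentile(q,[2,98]).round(1)
    print(ang,'railA y',pc(A[:,1]),'railB y',pc(B[:,1]),'rail start x',pc(A[:,0]),pc(B[:,0]),'bar x',pc(C[:,0]))
E
```

```text
1445 [ 570.3 -132. ] [102.2  20.2] 76.39546203613281 z 0.0145
1420 [ 461.4 -104. ] [104.4  17. ] 76.83354949951172 z 0.0145
1357 [ 500.2 -180.5] [ 14.1 125.6] 76.3414535522461 z 0.0205
-102 railA y [575.3 592. ] railB y [465.9 481.7] rail start x [-37.6  60.3] [-40.2  56.7] bar x [65.1 79.5]
-103 railA y [575.7 591.7] railB y [465.9 481.5] rail start x [-47.8  50.2] [-48.4  48.5] bar x [56.7 69.9]
-104 railA y [575.7 591.6] railB y [466.  481.7] rail start x [-58.   40.1] [-56.7  40.3] bar x [47.5 61.3]
-105 railA y [575.  591.7] railB y [465.4 481.8] rail start x [-68.2  29.8] [-64.9  31.9] bar x [38.1 52.6]
```

```bash
python3 - <<'E'
from h import *
plan([.516,.312,.20],10.8)
E
```

```text
tool cm [  5.   -42.11   6.91] jaw yaw 166.18 spin -0.4297
```

Call:
move_arm(
  commands=[
    [[0, -4.7, 0.8, 0], [0, -4.7, 0.8, 0], [0, -4.7, 0.8, 0], [0, -4.7, 0.8, 0], [0, -4.7, 0.8, 0], [0, -4.7, 0.8, 0], [0, -4.7, 0.8, 0], [0, -4.7, 0.8, 0]],
  ],
)

```text
clock: 3.15
tool_pos: [0.5106, 0.2661, 0.2506]
orientation: [50.1, 90.0, -143.9]
force: [0.0, -1.2, 0.2]
opening: 0.0875
```

Call:
move_arm(
  commands=[
    [[0.5, -4.5, 0.5, 0], [1, 0, 0, -0.143], [1, 0, 0, -0.143], [1, 0, 0, -0.143], [1, 0, 0, 0], [0, 0, 0, 0]],
  ],
)

```text
clock: 3.75
tool_pos: [0.5163, 0.3088, 0.2039]
orientation: [28.1, 89.8, -141.6]
force: [0.7, -0.7, 0.5]
opening: 0.0877
```

```bash
python3 - <<'E'
from h import *
im,P=cloud('wrist','wcar'); np.savez('/tmp/wc.npz',im=im,P=P); print(toolT().round(3))
hsv=cv2.cvtColor(im,cv2.COLOR_RGB2HSV); H,S,V=[hsv[...,i].astype(int) for i in range(3)]
o=(H<15)&(S>140)&(P[...,2]>.03); b=(H>100)&(H<125)&(S>150)&(P[...,2]>.045)
for n,m in(('or',o),('bl',b)):
    k,l,st,c=cv2.connectedComponentsWithStats(m.astype(np.uint8))
    for i in range(1,k):
        if st[i,4]>60:
            p=P[l==i]; q=p[p[:,2]>p[:,2].max()-.008]; r=cv2.minAreaRect((q[:,:2]*1000).astype(np.float32)); print(n,st[i],np.round(r[0],1),np.round(r[1],1),round(r[2],1),q[:,2].mean().round(4))
plan([.516,.306,.015],10.8)
E
```

```text
[[-0.001  0.179 -0.984  0.517]
 [-0.001 -0.984 -0.179  0.309]
 [-1.     0.001  0.001  0.205]
 [ 0.     0.     0.     1.   ]]
or [316 192  12  42  98] [516.7 304.4] [ 9.4 33.7] 10.5 0.0475
bl [461   0  36  23 439] [425.  121.6] [28.3 10.1] 34.2 0.0467
bl [248 150  17  36 519] [576.8 274.8] [10.3 27.1] 11.0 0.0602
bl [420 230  31  14 322] [414.8 306.7] [27.3 10. ] 16.4 0.0463
tool cm [18.99  0.28  0.1 ] jaw yaw -169.68 spin -0.0085
```

View pics/wcar.png

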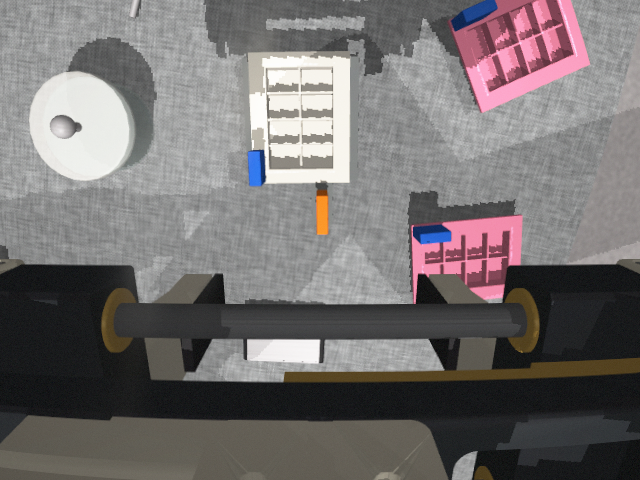

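The handle sits at (322,213) in this view and the tab at (256,168). In world they are (0.517,0.304) and (0.577,0.275), which fits the carrier geometry. The pink trays stand clear. I descend and grip.

Call:
move_arm(
  commands=[
    [[3, 0.45, 0.06, 0], [3.5, 0, 0, 0], [3.5, 0, 0, 0], [3.5, 0, 0, 0], [3, 0, 0, 0], [1.7, 0, 0, 0], [0.8, 0, 0, 0], [0, 0, 0, 0]],
  ],
  jaw=4.5,
)

```text
clock: 4.6
tool_pos: [0.5171, 0.3052, 0.0151]
orientation: [41.9, 89.9, -127.6]
force: [-1.3, -0.1, 0.4]
opening: 0.0454
```

Call:
move_arm(
  commands=[
    [[0, 0, 0, 0], [0, 0, 0, 0], [0, 0, 0, 0], [0, 0, 0, 0], [0, 0, 0, 0], [0, 0, 0, 0]],
  ],
  jaw=0,
)

```text
clock: 5.2
tool_pos: [0.5169, 0.3056, 0.016]
orientation: [-38.4, 90.0, 152.1]
force: [-2.9, -0.6, 5.5]
opening: 0.0098
```

```bash
python3 - <<'E'
from h import *
o=get_obs();print(toolT(o).round(4),o['force'],o['opening']); plan([.535,.10,.015],-13.5)
E
```

```text
[[-1.000e-04  1.836e-01 -9.830e-01  5.169e-01]
 [ 1.000e-04 -9.830e-01 -1.836e-01  3.056e-01]
 [-1.000e+00 -1.000e-04  1.000e-04  1.600e-02]
 [ 0.000e+00  0.000e+00  0.000e+00  1.000e+00]] [-2.92273098 -0.64250623  5.49980377] 0.009811072765944121
tool cm [ 0.09 20.54  1.99] jaw yaw -169.42 spin 0.4203
```

Call:
move_arm(
  commands=[
    [[0, 0.8, -0.01, 0.013], [0, 1.2, -0.03, 0.0263], [0, 1.2, -0.07, 0.0263], [0, 1.2, -0.1, 0.0263], [0, 1.2, -0.13, 0.0263], [0, 1.2, -0.17, 0.0263], [0, 1.2, -0.2, 0.0263], [0, 1.2, -0.23, 0.0263]],
  ],
)

```text
clock: 6.0
tool_pos: [0.5363, 0.2142, 0.0159]
orientation: [-140.7, 89.9, 38.5]
force: [-0.7, 5.7, 5.0]
opening: 0.0097
```

Call:
move_arm(
  commands=[
    [[0, 1.2, -0.27, 0.0263], [0, 1.15, -0.3, 0.0263], [0, 1.15, -0.33, 0.0263], [0, 1.15, -0.37, 0.0263], [0, 1.1, -0.4, 0.0263], [0, 1.1, -0.43, 0.0263], [0, 1.1, -0.46, 0.0263], [0, 1.1, -0.5, 0.0263]],
  ],
)

```text
clock: 6.8
tool_pos: [0.5572, 0.1208, 0.0159]
orientation: [-128.8, 89.9, 38.3]
force: [-0.9, 6.6, 5.6]
opening: 0.0099
```

```bash
cat > car.py <<'E'
from h import *
import sys
n=sys.argv[1]
def fins(cam,save):
    im,P=cloud(cam,save); hsv=cv2.cvtColor(im,cv2.COLOR_RGB2HSV); H,S,V=[hsv[...,i].astype(int) for i in range(3)]
    m=np.isfinite(P[...,0])&(S<45)&(V>140)&(P[...,2]>.026)&(P[...,2]<.05)
    k,l,st,c=cv2.connectedComponentsWithStats(m.astype(np.uint8)); i=1+np.argmax(st[1:,4])
    p=P[l==i]; r=cv2.minAreaRect((p[:,:2]*1000).astype(np.float32)); print(cam,'tray rim',st[i],np.round(r[0],1),np.round(r[1],1),round(r[2],1),p[:,2].mean().round(4))
    b=(H>100)&(H<125)&(S>150)&(P[...,2]>.045); k,l,st,c=cv2.connectedComponentsWithStats(b.astype(np.uint8))
    for i in range(1,k):
        if st[i,4]>20:
            p=P[l==i]; r=cv2.minAreaRect((p[:,:2]*1000).astype(np.float32)); print('tab',st[i],np.round(r[0],1),np.round(r[1],1),round(r[2],1),p[:,2].max().round(4))
    np.savez(f'/tmp/{save}.npz',im=im,P=P)
fins('wrist',n+'w'); fins('top',n+'t')
o=get_obs();print(o['force'],o['opening'],o['tool_pos']); 
E
python3 car.py a; python3 -c "
from h import *
plan([.5534,.118,.016],-13.5)
a=cv2.imread('pics/aw.png');b=cv2.imread('pics/at.png');cv2.imwrite('pics/aa.png',np.hstack([cv2.resize(a,(400,300)),cv2.resize(b[200:350,200:450],(400,300))]))"
```

```text
wrist tray rim [  150     0   241   247 26164] [559.8  46.9] [91.9 84.9] 77.1 0.0319
tab [ 133  182   54   84 2399] [601.4  68.5] [27.4 11. ] 76.3 0.0626
tab [632 250   8   9  48] [434.1 121.4] [3.5 3. ] 80.4 0.048
top tray rim [ 530   88  110   76 6238] [ 882.1 -642.9] [162.7 279.4] 5.3 0.0324
tab [306 239   8   6  31] [603.   64.9] [19.   8.9] 73.1 0.0666
tab [284 310   6   7  21] [431.  123.6] [17.7  8.4] 35.7 0.0514
[ 3.16637923 -2.95462974  5.27186495] 0.009800672317535961 [0.55719726 0.11934069 0.01590718]
tool cm [-0.01  0.22  0.34] jaw yaw 167.06 spin 0.0098
```

View pics/aa.png

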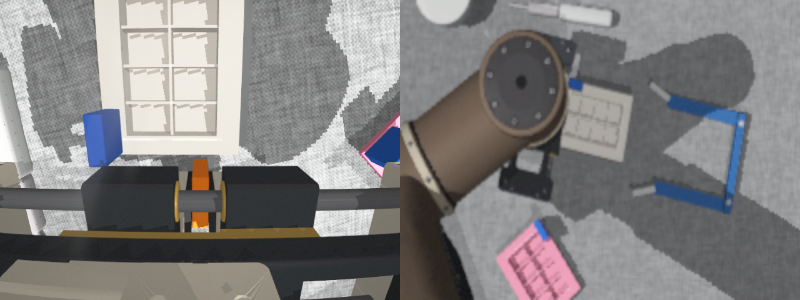

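The carrier follows squarely, with the tray nested and the dock mouth ahead. I shift it sideways to line up, then push in.

Call:
move_arm(
  commands=[
    [[0, 0.2, 0.19, 0.005], [0, 0.4, 0.19, 0.005], [0, 0.8, 0, 0], [0, 1, 0, 0], [0, 1, 0, 0], [0, 0.8, 0, 0], [0, 0.5, 0, 0], [0, 0.0, 0, 0]],
  ],
)

```text
clock: 7.7
tool_pos: [0.542, 0.0759, 0.0159]
orientation: [-147.7, 90.0, 18.9]
force: [1.7, 0.7, 5.9]
opening: 0.0096
```

```bash
python3 car.py b|head -3; python3 -c "
from h import *
print(get_obs()['force']);plan([.5161,-.0375,.016],-13.5)"
```

```text
wrist tray rim [  149     0   241   247 26127] [544.2   1.9] [91.7 84.9] 76.7 0.0319
tab [ 133  182   54   84 2373] [585.7  23.4] [27.4 10.2] 77.0 0.0625
top tray rim [ 530   88  110   76 6192] [ 881.7 -643.2] [162.1 280.7] 5.8 0.0324
[ 1.73441049 -0.5472856   8.64403369]
tool cm [-1.000e-02  1.163e+01 -1.000e-01] jaw yaw 166.63 spin 0.0023
```

Call:
move_arm(
  commands=[
    [[0, 0.6, -0.04, 0], [0, 0.8, 0, 0], [0, 0.8, 0, 0], [0, 0.8, 0, 0], [0, 0.8, 0, 0], [0, 0.8, 0, 0], [0, 0.8, 0, 0], [0, 0.8, 0, 0]],
  ],
)

```text
clock: 8.6
tool_pos: [0.5284, 0.0163, 0.0159]
orientation: [-126.0, 89.9, 40.7]
force: [1.5, 5.6, 6.8]
opening: 0.01
```

Call:
move_arm(
  commands=[
    [[0, 0.8, 0, 0], [0, 0.8, 0, 0], [0, 0.8, 0, 0], [0, 0.8, 0, 0], [0, 0.6, 0, 0], [0, 0.4, 0, 0], [0, 0, 0, 0]],
  ],
)

```text
clock: 9.3
tool_pos: [0.5185, -0.0251, 0.0159]
orientation: [-143.5, 90.0, 23.1]
force: [2.6, 1.4, 6.3]
opening: 0.0101
```

```bash
python3 -c "
from h import *
print(get_obs()['force']);plan([.5161,-.0375,.016],-13.5)"
```

```text
[2.62086945 1.42125331 6.31855514]
tool cm [-0.01  1.26 -0.06] jaw yaw 166.63 spin 0.0023
```

Call:
move_arm(
  commands=[
    [[0, 0.4, 0, 0], [0, 0.3, 0, 0], [0, 0.2, 0, 0], [0, 0.2, 0, 0], [0, 0, 0, 0]],
  ],
)

```text
clock: 9.8
tool_pos: [0.5161, -0.0353, 0.0159]
orientation: [-133.4, 89.9, 33.2]
force: [1.6, 4.0, 6.5]
opening: 0.0093
```

Call:
move_arm(
  commands=[
    [[0, 0.1, 0, 0], [0, 0.1, 0, 0], [0, 0.1, 0, 0], [0, 0, 0, 0]],
  ],
)

```text
clock: 10.2
tool_pos: [0.5155, -0.038, 0.0159]
orientation: [-131.4, 89.9, 35.2]
force: [1.4, 5.4, 7.4]
opening: 0.0102
```

Call:
move_arm(
  commands=[
    [[0, 0.1, 0, 0], [0, 0.1, 0, 0], [0, 0, 0, 0]],
  ],
)

```text
clock: 10.5
tool_pos: [0.515, -0.04, 0.0159]
orientation: [-129.9, 89.9, 36.8]
force: [2.0, 4.3, 7.2]
opening: 0.0099
```

Call:
move_arm(
  commands=[
    [[0, 0.1, 0, 0], [0, 0.1, 0, 0], [0, 0, 0, 0]],
  ],
)

```text
clock: 10.8
tool_pos: [0.5153, -0.0403, 0.0159]
orientation: [-121.1, 89.8, 45.6]
force: [1.6, 16.2, 6.2]
opening: 0.0101
```

```bash
python3 car.py c; python3 -c "
from h import *
plan([.5161,-.0375,.016],-13.5)"
```

```text
wrist tray rim [  150     0   241   248 26254] [ 517.4 -113.9] [91.2 84.9] 76.3 0.0319
tab [ 133  182   55   85 2370] [559.1 -93. ] [27.3 10.4] 77.7 0.0625
top tray rim [ 529   89  111   75 6226] [ 881.7 -642.9] [161.8 277.4] 5.9 0.0324
tab [209 316   6  11  27] [417.  307.5] [26.1  6.9] 15.8 0.0515
[ 1.26701496 15.49136258  7.35511518] 0.009580908748421034 [ 0.51530624 -0.0402827   0.01593523]
tool cm [-0.01 -0.29 -0.01] jaw yaw 166.65 spin 0.0026
```

The force rose at the stop. The tab is now at dock (-38, 37) mm against the nominal (-39, 36), so the carrier is home. I release the handle and move to the tab. At the given grip height the TCP would sit below the rim top, so I grip the tab slightly higher.

Call:
move_arm(
  commands=[
    [[0, -0.1, 0, 0], [0, 0, 0, 0], [0, 0, 0, 0], [0, 0, 0, 0]],
  ],
  jaw=4.0,
)

```text
clock: 11.3
tool_pos: [0.5137, -0.0418, 0.0151]
orientation: [28.2, 89.9, -165.2]
force: [-0.3, -0.0, 1.0]
opening: 0.036
```

Call:
move_arm(
  commands=[
    [[-1, 0, 0, 0], [-2, 0, 0, 0], [-3, 0, 0, 0], [-3, 0, 0, 0], [-2, 0, 0, 0], [0, 0, 0, 0]],
  ],
)

```text
clock: 11.9
tool_pos: [0.5165, -0.0411, 0.1294]
orientation: [-156.6, 89.7, 10.1]
force: [0.1, 0.3, 0.5]
opening: 0.0403
```

```bash
python3 car.py d; python3 -c "
from h import *
plan([.559,-.0925,.035],-13.5)"
```

```text
wrist tray rim [  229    31   134   172 11261] [ 515.5 -121.9] [109.4  84.8] 76.2 0.0321
tab [229 171  21  35 355] [559.3 -89. ] [19.8  9.6] 74.9 0.0625
top tray rim [ 529   88  111   76 6220] [ 882.2 -643.6] [162.3 278.5] 5.8 0.0324
[ 0.32003805 -0.37637373 -1.14125977] 0.03924057586809947 [ 0.51473048 -0.04132357  0.12637439]
tool cm [ 9.14  3.96 -5.48] jaw yaw 166.65 spin 0.0025
```

Call:
move_arm(
  commands=[
    [[0, 2, -2.7, 0], [0, 1.96, -2.78, 0], [2, 0, 0, 0], [3, 0, 0, 0], [2.4, 0, 0, 0], [1.2, 0, 0, 0], [0.4, 0, 0, 0], [0, 0, 0, 0]],
  ],
  jaw=3.5,
)

```text
clock: 12.8
tool_pos: [0.5587, -0.0925, 0.0353]
orientation: [30.3, 89.9, -163.0]
force: [-0.2, 0.2, 0.4]
opening: 0.0351
```

```bash
python3 -c "
from h import *
print(get_obs()['force']);plan([.559,-.0925,.035],-13.5)"
```

```text
[-0.17258457  0.18267891  0.4470127 ]
tool cm [ 0.02 -0.   -0.03] jaw yaw 166.68 spin 0.0032
```

Call:
move_arm(
  commands=[
    [[0, 0, 0, 0], [0, 0, 0, 0], [0, 0, 0, 0], [0, 0, 0, 0], [0, 0, 0, 0]],
  ],
  jaw=0,
)

```text
clock: 13.3
tool_pos: [0.5591, -0.0923, 0.0362]
orientation: [-156.5, 90.0, 10.2]
force: [-2.4, 2.7, 6.4]
opening: 0.0099
```

Call:
move_arm(
  commands=[
    [[-0.15, 0.03, 0, 0], [-0.15, 0.03, 0, 0], [-0.15, 0.03, 0, 0], [0, 0, 0, 0]],
  ],
)

```text
clock: 13.7
tool_pos: [0.5585, -0.0931, 0.0398]
orientation: [-22.9, 90.0, 143.7]
force: [0.8, 3.2, -6.3]
opening: 0.0095
```

```bash
cat > tilt.py <<'E'
from h import *
import sys
im,P=cloud('wrist','t'+sys.argv[1]); hsv=cv2.cvtColor(im,cv2.COLOR_RGB2HSV); S,V=hsv[...,1].astype(int),hsv[...,2].astype(int)
m=np.isfinite(P[...,0])&(S<45)&(V>140)&(P[...,2]>.0295)
O=np.array([.5145,-.1214]) if len(sys.argv)<3 else np.array(eval(sys.argv[2])); t=np.radians(-103.5); ex=np.array([np.cos(t),np.sin(t)]); ey=np.array([-ex[1],ex[0]])
q=P[...,:2]-O; X,Y=q@ex,q@ey
m&=(abs(X)<.056)&(abs(Y)<.044)&((abs(X)>.046)|(abs(Y)>.033))
A=np.c_[X[m],Y[m],np.ones(m.sum())]; z=P[...,2][m]
for _ in range(4):
    s,*_r=np.linalg.lstsq(A,z,rcond=None); r=z-A@s; k=abs(r)<max(.0015,2*np.std(r)); A,z=A[k],z[k]
print('n',len(z),'slopes',s[:2].round(4),'z0',s[2].round(4),'res',np.std(r).round(4))
for n,x,y in(('near',-.054,.042),('far',.054,-.042)): print(n,'rim underside z',round(s@[x,y,1]-.004,4))
o=get_obs();print(o['tool_pos'].round(4),o['force'].round(1),o['opening'].round(4))
E
python3 tilt.py 1
```

```text
n 13818 slopes [-0.8146  0.3613] z0 0.0692 res 0.0351
near rim underside z 0.1244
far rim underside z 0.006Traceback (most recent call last):
  File "tilt.py", line 13, in <module>
    o=get_obs();print(o['tool_pos'].round(4),o['force'].round(1),o['opening'].round(4))
                                                                 ^^^^^^^^^^^^^^^^^^
AttributeError: 'float' object has no attribute 'round'
```

```bash
sed -i "s/(P\[...,2\]>.0295)/(P[...,2]>.0295)\&(P[...,2]<.055)/; s/,o\['opening'\].round(4)/,o['opening']/" tilt.py; python3 tilt.py 2
```

```text
n 11169 slopes [-0.0043  0.003 ] z0 0.0357 res 0.0006
near rim underside z 0.032
far rim underside z 0.0313
[ 0.5586 -0.0932  0.0398] [ 0.5  3.9 -6.3] 0.010084897772684953
```

View pics/t2.png

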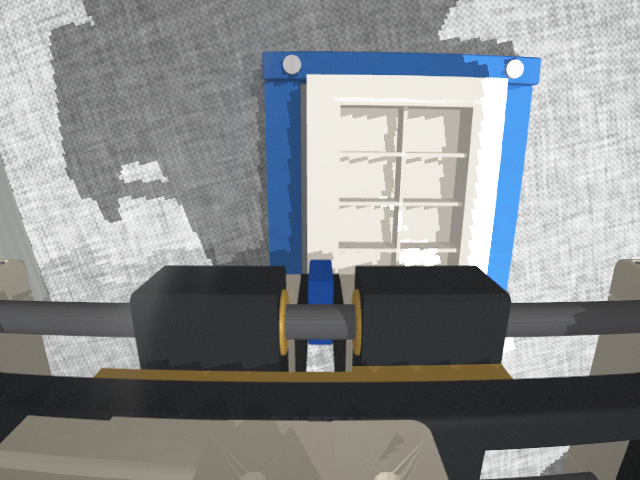

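The carrier appears to have lifted with the tray into the lips' clearance, about 3 mm, with the rim still level. I keep raising in small steps.

Call:
move_arm(
  commands=[
    [[-0.15, 0.03, 0, 0], [-0.15, 0.03, 0, 0], [0, 0, 0, 0], [0, 0, 0, 0]],
  ],
)

```text
clock: 14.2
tool_pos: [0.5586, -0.094, 0.0432]
orientation: [149.9, 90.0, -43.5]
force: [-0.6, 2.1, -5.7]
opening: 0.0097
```

```bash
python3 tilt.py 3
```

```text
n 11381 slopes [-0.0025  0.0035] z0 0.0392 res 0.0006
near rim underside z 0.0354
far rim underside z 0.0349
[ 0.5586 -0.094   0.0432] [-0.3  2.9 -5.3] 0.009797630153010582
```

The tray is rising flat because the full-pad grip is too stiff in pitch for the springs. I press it back down and re-grip only the upper trailing corner of the tab, so the tray can pivot in the pads.

Call:
move_arm(
  commands=[
    [[0.2, -0.04, 0, 0], [0.2, -0.04, 0, 0], [0.2, -0.04, 0, 0], [0.2, -0.03, 0, 0], [0.1, 0, 0, 0], [0, 0, 0, 0]],
  ],
)

```text
clock: 14.85
tool_pos: [0.5595, -0.093, 0.0362]
orientation: [150.0, 89.9, -43.3]
force: [-4.4, -0.0, 17.3]
opening: 0.0098
```

```bash
python3 tilt.py 4
```

```text
n 11038 slopes [ 0.0047 -0.0023] z0 0.0327 res 0.0006
near rim underside z 0.0283
far rim underside z 0.029
[ 0.5595 -0.093   0.0361] [-5.2  0.3 15.6] 0.009593798678655752
```

Call:
move_arm(
  commands=[
    [[0, 0, 0, 0], [0, 0, 0, 0], [-0.5, 0, 0, 0], [-1, 0, 0, 0], [-0.5, 0, 0, 0], [0, -0.9, 0, 0], [0, -0.9, 0, 0], [0, 0, 0, 0]],
  ],
  jaw=2.5,
)

```text
clock: 15.7
tool_pos: [0.5634, -0.0737, 0.054]
orientation: [-139.1, 90.0, 27.6]
force: [0.4, -0.0, 0.1]
opening: 0.0248
```

```bash
python3 - <<'E'
from h import *
t=np.radians(-103.5);ex=np.array([np.cos(t),np.sin(t)]);ey=np.array([-ex[1],ex[0]])
p=np.array([.5145,-.1214])+.001*ex-.057*ex+.0363*ey; print(p); plan([*p,.054],-13.5); print(get_obs()['tool_pos'])
E
python3 car.py e | head -2; python3 tilt.py 5
```

```text
[ 0.56286997 -0.07542135]
tool cm [-0.    0.18  0.01] jaw yaw 166.73 spin 0.0041
[ 0.56342562 -0.07368994  0.05396161]
wrist tray rim [  306    33   187   232 21779] [ 516.4 -122.8] [110.1  84.7] 76.7 0.0322
tab [ 307  213   24   70 1523] [560.4 -93.9] [28.3  9.7] 77.2 0.0628
n 11614 slopes [ 0.0039 -0.0014] z0 0.0327 res 0.0006
near rim underside z 0.0284
far rim underside z 0.029
[ 0.5629 -0.0746  0.0538] [-0.8  0.8 -0.3] 0.024850828021643633
```

Call:
move_arm(
  commands=[
    [[0, 0.15, 0, 0], [0, 0, 0, 0], [0, 0, 0, 0], [0, 0, 0, 0], [0, 0, 0, 0]],
  ],
  jaw=0,
)

```text
clock: 16.35
tool_pos: [0.5626, -0.0766, 0.0539]
orientation: [40.1, 90.0, -153.2]
force: [0.2, -0.5, -1.4]
opening: 0.0081
```

Call:
move_arm(
  commands=[
    [[-0.2, 0.04, 0, 0], [-0.2, 0.04, 0, 0], [-0.2, 0.04, 0, 0], [0, 0, 0, 0]],
  ],
)

```text
clock: 16.75
tool_pos: [0.562, -0.0776, 0.0601]
orientation: [12.6, 90.0, 179.2]
force: [-1.3, 0.1, -3.5]
opening: 0.0087
```

```bash
python3 tilt.py 6
```

```text
n 10362 slopes [-0.045   0.0167] z0 0.0357 res 0.0006
near rim underside z 0.0348
far rim underside z 0.0286
[ 0.5621 -0.0776  0.06  ] [-1.8 -0.1 -3.3] 0.008540069284739766
```

It now pivots: the near corner is up 6 mm and the far corner stays down. I continue.

Call:
move_arm(
  commands=[
    [[-0.2, 0.04, 0, 0], [-0.2, 0.04, 0, 0], [-0.2, 0.03, 0, 0], [-0.2, 0.03, 0, 0], [0, 0, 0, 0], [0, 0, 0, 0]],
  ],
)

```text
clock: 17.4
tool_pos: [0.5628, -0.0789, 0.0685]
orientation: [-164.6, 89.9, 2.1]
force: [-0.5, -1.6, -1.6]
opening: 0.0083
```

```bash
python3 tilt.py 7
```

```text
n 8575 slopes [-0.1354  0.0095] z0 0.04 res 0.0006
near rim underside z 0.0437
far rim underside z 0.0283
[ 0.5628 -0.0789  0.0685] [-0.6 -0.3 -1.7] 0.008410549878741276
```

Call:
move_arm(
  commands=[
    [[-0.15, 0.03, 0, 0], [0, 0, 0, 0], [0, 0, 0, 0], [0, 0, 0, 0]],
  ],
)

```text
clock: 17.85
tool_pos: [0.5624, -0.0791, 0.0697]
orientation: [-157.0, 90.0, 9.7]
force: [-0.6, -1.0, -1.2]
opening: 0.0083
```

```bash
python3 tilt.py 8; python3 - <<'E'
import numpy as np,cv2
a=cv2.imread('pics/t8.png'); from h import *
im,P=cloud('side','s8'); b=im[170:290,320:480,::-1]
cv2.imwrite('pics/v8.png',np.hstack([cv2.resize(a,(400,300)),cv2.resize(b,(400,300))]))
E
```

```text
n 8481 slopes [-0.1476  0.0098] z0 0.0407 res 0.0006
near rim underside z 0.0451
far rim underside z 0.0283
[ 0.5623 -0.0791  0.0697] [-0.4  0.1 -1. ] 0.008198180803378592
```

View pics/v8.png

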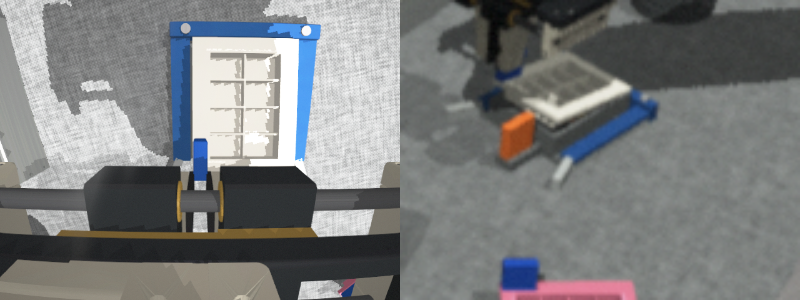

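The peel shows clearly: the tabbed corner is up about 17 mm, the far corner is down, and the carrier is home. The small grip is weak for carrying, so I lower the tray, re-grip the tab fully and lift.

Call:
move_arm(
  commands=[
    [[0.25, -0.05, 0, 0], [0.25, -0.05, 0, 0], [0.25, -0.05, 0, 0], [0.25, -0.05, 0, 0], [0.25, -0.05, 0, 0], [0.25, -0.03, 0, 0], [0.15, 0, 0, 0], [0, 0, 0, 0]],
  ],
)

```text
clock: 18.75
tool_pos: [0.5658, -0.0755, 0.0552]
orientation: [-161.2, 89.7, 5.5]
force: [0.7, 0.2, 0.4]
opening: 0.0083
```

Call:
move_arm(
  commands=[
    [[0, 0, 0, 0], [0, 0, 0, 0], [0, 0, 0, 0], [-0.5, 0, 0, 0], [-0.5, 0, 0, 0], [0, 0, 0, 0], [0, 0, 0, 0]],
  ],
  jaw=3.0,
)

```text
clock: 19.45
tool_pos: [0.5628, -0.0765, 0.0633]
orientation: [-149.9, 90.0, 16.7]
force: [0.1, -0.7, 0.2]
opening: 0.0304
```

```bash
python3 car.py f | head -2; python3 tilt.py 9; python3 - <<'E'
from h import *
t=np.radians(-103.5);ex=np.array([np.cos(t),np.sin(t)]);ey=np.array([-ex[1],ex[0]])
p=np.array([.5145,-.1214])-.036*ex+.0363*ey; plan([*p,.035],-13.5)
E
```

```text
wrist tray rim [  314    49   191   224 25120] [ 513.7 -118.8] [110.3  84.2] 75.3 0.0365
tab [ 306  218   27   67 1552] [560.7 -92.4] [28.4 11.8] 75.1 0.063
n 10385 slopes [-0.     -0.1479] z0 0.0385 res 0.0006
near rim underside z 0.0283
far rim underside z 0.0407
[ 0.5626 -0.0765  0.063 ] [-0.2 -0.5 -0.2] 0.030271763409917322
tool cm [2.8  1.89 0.  ] jaw yaw 166.66 spin 0.0029
```

The tray caught on the way down. The tabbed side is seated, but the -y side is 12 mm high (roll 0.15 rad). I press that rim down with closed fingers before re-gripping.

Call:
move_arm(
  commands=[
    [[-2, 0, 0, 0], [0, 2, 2.4, 0], [0, 2, 2.4, 0], [0, 1.75, 2.3, 0], [0, 0, 0, 0]],
  ],
  jaw=3.0,
)

```text
clock: 20.1
tool_pos: [0.4768, -0.117, 0.0828]
orientation: [2.0, 89.9, 168.5]
force: [0.4, 0.3, -0.3]
opening: 0.0299
```

Call:
move_arm(
  commands=[
    [[1.5, 0, 0, 0], [1.2, 0, 0, 0], [0.8, 0, 0, 0], [0.4, 0, 0, 0], [0, 0, 0, 0]],
  ],
  jaw=0,
)

```text
clock: 20.6
tool_pos: [0.4802, -0.116, 0.0438]
orientation: [28.4, 89.9, -164.9]
force: [-0.4, -0.0, 0.2]
opening: 0.0014
```

```bash
python3 tilt.py 10
```

```text
n 5501 slopes [-0.     -0.1443] z0 0.0385 res 0.0006
near rim underside z 0.0284
far rim underside z 0.0406
[ 0.4806 -0.116   0.044 ] [1.  0.7 0.3] 0.000720699521071555
```

Call:
move_arm(
  commands=[
    [[0.2, 0, 0, 0], [0.2, 0, 0, 0], [0.2, 0, 0, 0], [0.2, 0, 0, 0], [0.2, 0, 0, 0], [0, 0, 0, 0]],
  ],
)

```text
clock: 21.25
tool_pos: [0.4811, -0.1162, 0.0415]
orientation: [163.2, 89.8, -30.0]
force: [-30.7, 12.9, 95.1]
opening: 0.0006
```

```bash
python3 tilt.py 11
```

```text
n 5501 slopes [-0.0017 -0.1294] z0 0.0379 res 0.0006
near rim underside z 0.0285
far rim underside z 0.0392
[ 0.4811 -0.1162  0.0415] [-30.6  13.2  94.5] 0.0006090880443023299
```

Force is 95 N and the tray is not going down, so it's jammed. I back off at once.

Call:
move_arm(
  commands=[
    [[-0.5, 0, 0, 0], [-0.7, 0, 0, 0], [-1.5, 0, 0, 0], [-1.5, 0, 0, 0], [0, -1.2, 0, 0], [0, 0, 0, 0]],
  ],
)

```text
clock: 21.9
tool_pos: [0.4839, -0.1034, 0.0761]
orientation: [-150.1, 89.9, 16.6]
force: [-0.5, 0.3, -0.3]
opening: 0.0005
```

```bash
python3 tilt.py 12;python3 car.py g|head -2; cp pics/gw.png pics/g1.png; python3 - <<'E'
from h import *
im,P=cloud('side','sg'); b=im[170:290,320:480,::-1]
a=cv2.imread('pics/gw.png')
cv2.imwrite('pics/vg.png',np.hstack([cv2.resize(a,(400,300)),cv2.resize(b,(400,300),interpolation=cv2.INTER_CUBIC)]))
E
```

```text
n 5121 slopes [ 0.0016 -0.1441] z0 0.0386 res 0.0006
near rim underside z 0.0284
far rim underside z 0.0407
[ 0.4832 -0.1037  0.0756] [ 0.  -0.2  0.7] 0.0003195189795128999
wrist tray rim [  179   147   158   157 12280] [ 513.  -132.1] [83.3 84.1] 75.8 0.0365
top tray rim [ 528   89  112   75 6219] [ 881.5 -642.2] [162.3 275.3] 5.8 0.0324
```

View pics/vg.png

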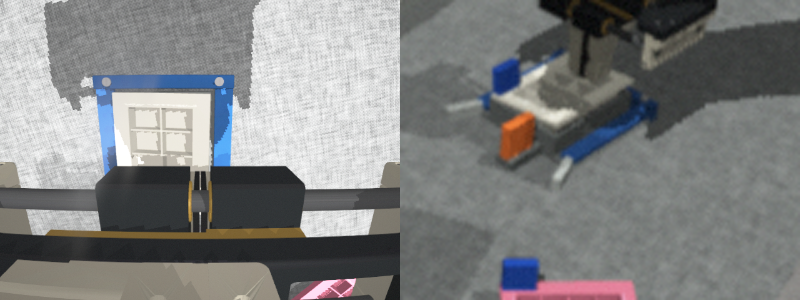

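The side view shows the tray rolled, with its tab side seated and the other side up, and the carrier still home. A full grip on the tab should square the roll against the pads, so I take it and lift out.

```bash
python3 - <<'E'
from h import *
t=np.radians(-103.5);ex=np.array([np.cos(t),np.sin(t)]);ey=np.array([-ex[1],ex[0]])
p=np.array([.5145,-.1214])-.0375*ex+.0375*ey; plan([*p,.038],-13.5)
E
```

```text
tool cm [ 3.72 -2.81 -7.26] jaw yaw 166.68 spin 0.0031
```

Call:
move_arm(
  commands=[
    [[0, -1.4, -3.63, 0], [0, -1.41, -3.63, 0], [0, 0, 0, 0], [0.8, 0, 0, 0], [1.2, 0, 0, 0], [1, 0, 0, 0], [0.7, 0, 0, 0], [0, 0, 0, 0]],
  ],
  jaw=3.6,
)

```text
clock: 22.9
tool_pos: [0.559, -0.094, 0.0377]
orientation: [20.4, 89.9, -172.9]
force: [0.8, -0.8, 0.0]
opening: 0.0363
```

Call:
move_arm(
  commands=[
    [[0, 0, 0, 0], [0, 0, 0, 0], [0, 0, 0, 0], [0, 0, 0, 0], [0, 0, 0, 0]],
  ],
  jaw=0,
)

```text
clock: 23.4
tool_pos: [0.5604, -0.0937, 0.0397]
orientation: [-164.1, 90.0, 2.6]
force: [-0.5, 0.5, 5.8]
opening: 0.0118
```

```bash
python3 tilt.py 13
```

```text
n 10064 slopes [ 0.0048 -0.1353] z0 0.0387 res 0.0006
near rim underside z 0.0287
far rim underside z 0.0406
[ 0.5604 -0.0937  0.0397] [-1.1  1.   5.1] 0.012090155420178801
```

Call:
move_arm(
  commands=[
    [[-0.2, 0, 0, 0], [-0.2, 0, 0, 0], [-0.2, 0, 0, 0], [-0.2, 0, 0, 0], [-0.2, 0, 0, 0], [0, 0, 0, 0], [0, 0, 0, 0]],
  ],
)

```text
clock: 24.15
tool_pos: [0.5616, -0.0938, 0.0495]
orientation: [-169.4, 89.9, -2.7]
force: [0.2, -0.1, -1.5]
opening: 0.0101
```

```bash
python3 tilt.py 14
```

```text
n 8760 slopes [ 0.0015 -0.001 ] z0 0.0434 res 0.0006
near rim underside z 0.0393
far rim underside z 0.0395
[ 0.5615 -0.0938  0.0495] [-0.3  0.3 -1.3] 0.009569024461370337
```

The tray now hangs level in the grip. I lift it straight up.

Call:
move_arm(
  commands=[
    [[-0.5, 0, 0, 0], [-1, 0, 0, 0], [-1.5, 0, 0, 0], [-2, 0, 0, 0], [-2.5, 0, 0, 0], [-2.5, 0, 0, 0], [-1.5, 0, 0, 0], [0, 0, 0, 0]],
  ],
)

```text
clock: 25.0
tool_pos: [0.5621, -0.0937, 0.1677]
orientation: [-164.0, 89.7, 2.7]
force: [-0.5, -0.2, -0.7]
opening: 0.0102
```

```bash
python3 - <<'E'
from h import *
plan([.5604,-.3469,.165],-13.5)
E
```

```text
tool cm [ 0.26 24.68 -5.66] jaw yaw 166.7 spin 0.0034
```

Call:
move_arm(
  commands=[
    [[0, 1.5, -0.35, 0], [0, 3, -0.7, 0], [0, 4, -0.9, 0], [0, 4, -0.9, 0], [0, 4, -0.9, 0], [0, 4, -0.9, 0], [0, 2.7, -0.65, 0], [0, 1.4, -0.35, 0]],
  ],
)

```text
clock: 25.8
tool_pos: [0.5572, -0.349, 0.1625]
orientation: [0.7, 89.9, 167.2]
force: [0.5, 0.3, -1.6]
opening: 0.0097
```

Call:
move_arm(
  commands=[
    [[0, 0, 0, 0], [0, 0, 0, 0], [0, 0, 0, 0]],
  ],
)

```text
clock: 26.1
tool_pos: [0.5584, -0.3453, 0.1639]
orientation: [-27.4, 90.0, 139.3]
force: [0.1, -0.3, -1.7]
opening: 0.0097
```

```bash
python3 - <<'E'
from h import *
im,P=cloud('wrist','fw'); hsv=cv2.cvtColor(im,cv2.COLOR_RGB2HSV); S,V=hsv[...,1].astype(int),hsv[...,2].astype(int)
m=(S<45)&(V>140)&(P[...,2]>.13)&(P[...,2]<.185)
k,l,st,c=cv2.connectedComponentsWithStats(m.astype(np.uint8)); print(st[st[:,4]>800],[np.nanmedian(P[l==i],0).round(3) for i in range(k) if st[i,4]>800])
print(get_obs()); plan([.5604,-.3469,.165])
im,P=cloud('top','ft')
h=cv2.cvtColor(im,cv2.COLOR_RGB2HSV)
np.savez('/tmp/ft.npz',im=im,P=P)
a=cv2.imread('pics/fw.png')
cv2.imwrite('pics/vf.png',np.hstack([cv2.resize(a,(400,300)),cv2.resize(im[180:330,350:550,::-1],(400,300))]))
E
```

```text
[[     0      0    640    480 272315]
 [   307     82    199    208  34716]] [array([ 0.564, -0.376,  0.003]), array([ 0.512, -0.388,  0.154])]
{'clock': 26.15, 'joint_pos': array([-1.47332752e+01,  2.12949630e+01, -6.63753597e+00, -8.69743514e-03,
       -6.20736943e+01,  1.47389711e+00]), 'qvel': array([ 0.22763382, -0.26788401,  0.25292488,  0.11359484, -0.03669042,
        0.02471815]), 'tau': array([-4.66459729e-01, -5.76875246e+01,  2.78886276e+01,  6.75945416e+00,
        3.75711694e-03, -3.53116047e-03]), 'tool_pos': array([ 0.55860406, -0.34516214,  0.16409331]), 'orientation': array([-52.6046193 ,  89.99013051, 114.13192892]), 'force': array([ 0.26340802, -0.09081416, -0.31578133]), 'moment': array([ 0.06227693,  0.10116945, -0.01823644]), 'opening': 0.0097778123480587}
tool cm [-0.09  0.13 -0.21] jaw yaw 166.74 spin 0
```

View pics/vf.png

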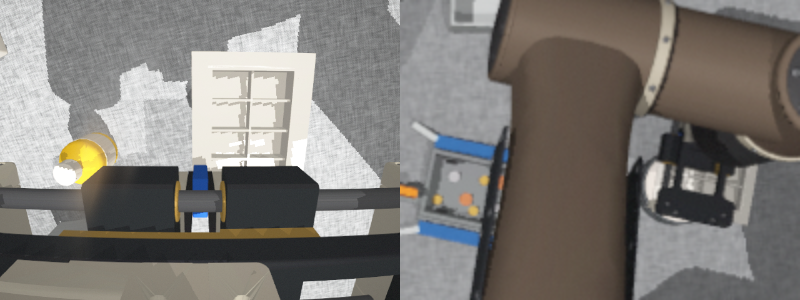

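The tray hangs level over the block and the carrier sits in the dock, with its parts visible in the top view. Now a numeric check of the tray's level, centre and height, and of the carrier.

```bash
python3 - <<'E'
from h import *
t=np.radians(-103.5);ex=np.array([np.cos(t),np.sin(t)]);ey=np.array([-ex[1],ex[0]])
im,P=cloud('wrist'); hsv=cv2.cvtColor(im,cv2.COLOR_RGB2HSV); S,V=hsv[...,1].astype(int),hsv[...,2].astype(int)
q=P[...,:2]-np.array([.5165,-.3755]); X,Y=q@ex,q@ey
m=(S<60)&(V>120)&(P[...,2]>.148)&(P[...,2]<.17)&(X>-.02)&(X<.09)&(abs(Y)<.07)
A=np.c_[X[m],Y[m],np.ones(m.sum())]; z=P[...,2][m]; x,y=X[m],Y[m]
for _ in range(4):
    s,*_=np.linalg.lstsq(A,z,rcond=None); k=abs(z-A@s)<.002; A,z,x,y=A[k],z[k],x[k],y[k]
print('slopes',s.round(4),'front edge x',np.percentile(x,99.5).round(4),'y edges',np.percentile(y,[.5,99.5]).round(4))
print('centre offset x,y mm',(np.percentile(x,99.5)-.054)*1e3,np.percentile(y,[.5,99.5]).mean()*1e3,'underside above block top',s[2]-.018-.04)
for cam in('top','side'):
    im,P=cloud(cam); hsv=cv2.cvtColor(im,cv2.COLOR_RGB2HSV); H,S,V=[hsv[...,i].astype(int) for i in range(3)]
    q=P[...,:2]-np.array([.5145,-.1214]); X,Y=q@ex,q@ey
    m=(H<15)&(S>140)&(P[...,2]>.02)&(X<-.05)&(X>-.13)&(abs(Y)<.06)
    print(cam,'handle',m.sum(),'x',np.percentile(X[m],[2,98]).round(4),'y',np.percentile(Y[m],[2,98]).round(4))
    m=(P[...,2]>.024)&(P[...,2]<.034)&(abs(X)<.07)&(abs(Y)<.06)
    if m.sum()>20: print('carrier top n',m.sum(),'x',np.percentile(X[m],[1,99]).round(4),'y',np.percentile(Y[m],[1,99]).round(4),np.median(P[...,2][m]))
E
```

```text
slopes [ 0.0075 -0.0018  0.1579] front edge x 0.0509 y edges [-0.0426  0.0411]
centre offset x,y mm -3.0964133902832147 -0.7877798578591124 underside above block top 0.09990588407079562
top handle 9 x [-0.0957 -0.0692] y [-0.0194 -0.0089]
carrier top n 186 x [-0.0579  0.0337] y [-0.0409  0.0455] 0.027622437526395482
side handle 149 x [-0.1016 -0.0674] y [-0.0224 -0.0116]
carrier top n 303 x [-0.0665  0.0527] y [-0.0407  0.0444] 0.026936835588546204
```

Tray checks are good. Side and top differ slightly on the handle's x, so I check whether the carrier has moved since it was pushed to the stop.

```bash
python3 - <<'E'
from h import *
im,P=cloud('side','sz')
for n in('s8','sg','sz'):
    a=cv2.imread(f'pics/{n}.png'); h=cv2.cvtColor(a,cv2.COLOR_BGR2HSV).astype(int)
    m=(h[...,0]<15)&(h[...,1]>140); m[:170]=0; m[290:]=0; m[:,:320]=0; m[:,420:]=0
    v,u=np.nonzero(m); print(n,len(u),u.mean(),v.mean())
# gap carrier front wall to stop bar, top camera, before arm occlusion / now
o=get_obs();print(o['clock'],o['tool_pos'],o['force'],o['opening'])
E
```

```text
s8 187 366.4598930481283 223.42245989304814
sg 186 366.4731182795699 223.68817204301075
sz 217 369.62672811059906 221.3548387096774
26.4 [ 0.55871137 -0.34557971  0.16430975] [-0.73404346 -0.25053542 -1.07343277] 0.009605416556507942
```

```bash
python3 - <<'E'
import cv2,numpy as np
for n in('s8','sg','sz'):
    a=cv2.imread(f'pics/{n}.png'); h=cv2.cvtColor(a,cv2.COLOR_BGR2HSV).astype(int)
    m=(h[...,0]<15)&(h[...,1]>140); m[:170]=0; m[290:]=0; m[:,:320]=0; m[:,420:]=0
    k,l,st,c=cv2.connectedComponentsWithStats(m.astype(np.uint8)); i=1+np.argmax(st[1:,4]); print(n,st[i],c[i])
E
```

```text
s8 [360 215  14  19 187] [366.45989305 223.42245989]
sg [360 215  14  19 186] [366.47311828 223.68817204]
sz [360 215  14  19 183] [366.38797814 223.45355191]
```

The carrier hasn't moved. The extra orange pixels were the parts inside it. I hand in.

```bash
python3 -c "
from plant import close_job; print(close_job())"
```

```text
the job is handed in; nothing more can be done
None
```

The job is handed in at about 26 s of the 67 s allowed. The carrier is home in the dock and the white tray is held level above the block. `close_job` reports no verdict, so this rests on my own checks.

- **Docking:** I gripped the orange handle and slid the carrier in until the force rose to 16 N at the stop. The tab then measured (-38, 37) mm in the dock frame, against (-39, 36) expected.
- **Peel:** The first full grip on the tab lifted the tray flat, a few millimetres with no tilt, so I pressed it back down. Gripping only the top trailing corner of the tab let it pivot. The tabbed corner rose about 17 mm while the far corner measured 28.3 mm above the bench, its nested height, with the carrier home.
- **Jam:** While I lowered the tray for a stronger grip, it jammed rolled at 0.15 rad. Pressing the raised side down with closed fingers reached 95 N at the wrist without freeing it. That is under the 120 N wrist limit, and the fingers rather than the gripper body did the pressing. I backed off, and a full grip on the tab squared the tray and lifted it free.
- **Final tray pose:** It is level to about 0.01 rad, about 3 mm off the block's centre, with its underside about 100 mm above the block's top.
- **Final carrier pose:** The handle sits at the same pixels as before the lift-out. The side camera put the carrier about 2.5 mm short of the stop and the top camera about 0.5 mm. Both are inside the 6 mm limit.
- **Other things on the bench:** I did not re-measure the bystanders and the block at the end. Neither the views nor the forces showed any contact with them.

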